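# Open the desiccant canister in the dry box

## Robot

A 6-joint arm with a two-finger parallel gripper is mounted at the origin on the work surface. World frame = base frame: x ahead of the robot, y to its left, z up, the work surface at z = 0. Lengths are in m, angles in rad, forces in N, time in s.
With the tool pointing down it reaches from about 0.15 to 0.775 m from the base axis. Payload 6.1 kg.
Tool frame: the origin (TCP) lies at the very end of the fingers, on their centre line; the grasp point (between the pads) lies 19 mm behind it; z points along the fingers, y is the line along which they close (so a half turn about z gives the same grasp; the last joint's range is limited). The gripper opens to 85 mm and grips with 20 to 120 N. Pads are 22 mm wide; open, the fingers measure 114 mm over their backs; the gripper's body (76 mm by 85 mm) begins 54 mm behind the grasp point. The pads swing forward as they close: fully open they stand 13 mm farther back than shut.
Start: joints at [-1.2, 0.126, -0.04, 1.405, 0, 1.571], TCP at [0.19, -0.489, 0.231] pointing down, gripper open.
Joint ranges: [-2.72, 2.72], [-0.95, 1.95], [-1.27, 1.35], [-1.78, 2.02], [-1.46, 1.47], [-3.14, 3.14]. Speed limits (rad/s): [2.39, 2.39, 3.01, 3.14, 3.14, 3.14].

## Interface

Orientations are given as [roll, pitch, yaw] about the fixed x, y, z axes, in that order (R = Rz(yaw) Ry(pitch) Rx(roll)).
In Python, from plant import r gives the robot as it stands.
- The arm moves only by the shell command python3 -m jog 'ROWS' [FORCE]. ROWS is text: rows parted by semicolons, each of 7 numbers parted by spaces: the shift along the tool's x, y, z as a fraction of full scale, then the turn, a rotation vector about the tool's x, y, z as a fraction of full scale, then the opening, from -1 (shut) to 1 (fully open). In form: tx ty tz rx ry rz fingers; .... A call has 1 to 20 rows; each row shifts and turns the commanded pose from where the row before left it, along the tool's axes as they then stand; what a row does not reach is not made up. Full scale, the value 1, is 0.04 m for a shift and 4 degrees for a turn. A row lasts 1/12 s, in which the tool goes at most 41.7 mm and 7.16 degrees, less where a joint would pass 70% of its speed; a pose out of reach is approached as far as the arm can. A call with a number of a shift or a turn outside -1 to 1 is refused whole. A call with a gripper value outside its range is refused whole. The fingers move at their own pace and stop on an object; FORCE is the grip in N (left out, the last holds). Time passes only in rows, so rows that do not move let the fingers close. It gives the time, the measured TCP pose, the force, the opening and the grip force at its end, in the units of the state.
- r.observe(): the state, without advancing time (a new reading comes with each control period).
- r.grab_frame(name): name is "side" or "top" or "wrist"; returns a dict with "img" (420x560x3 uint8, red, green, blue), "fx", "fy", "cx", "cy" (pixels), "world_from_camera" (4x4, takes a point from camera to world coordinates). Camera axes: x right, y down, z forward; pixel columns grow to the right and rows downward; lengths in m; the calibration is good to about 2 mm. The wrist camera is an equidistant fisheye: a pixel r from the principal point sees the ray r / f radians off the axis. A picture is of the moment at which its call begins. There is no depth.
- r.finish_job(): hands the job in; it is judged then, once.
Trained networks look in the newest picture that a camera, given by its name, has taken for a name from the list of things; names that differ only in an ending like _2 or _b are one class to them, and where a whole thing is asked for, a point or a joint stands for the part that bears it (a point fixed in the world has none). Each returns a list of dicts, best first, with "conf" (0 to 1); they miss things now and then, are a little off and sometimes report something else, mostly with a low value. They report only what shows in the picture. A call takes as long as a camera call. They do not tell look-alikes from the thing itself.
- r.masks_of(camera, target): "pixels" (420x560 bool, what is visible of it) and "rect" ([left, top, right, bottom] in pixels, round what is visible of it).
- r.tip_of(camera, target): "location" ([column, row] in pixels: a listed point, or the origin of a listed thing).
The state is a dict: "t": time; "q": joint angles; "dq": joint speeds; "joint_efforts": joint torques, N m; "eef_pos": TCP position; "ee_rot": TCP orientation; "force": force on the tool from outside, world axes, zero at the start; "ft_torque": the same for the moment, N m; "grip_width": opening from 0.0 (shut) to 1.0 (fully open); "grip_force": force on a finger pad.
Only numpy, scipy, OpenCV 4.12 (cv2) and the standard library are available. Lean on these libraries where they do the work, as an engineer would, in place of code of your own. Each camera call takes 0.05 s, during which the arm holds its last target. There are 200 camera calls.

## Task

Put the fresh desiccant in the dry box to work: press the canister's blue bayonet cover down against its spring, twist it anticlockwise by feel, about a quarter turn, until its lugs come free, and lift it out, without wrenching the canister round in its rubber cradle. Set the cover down gently, flat with its handle up, in the black parts tray. Then lower the heavy lid until the dry box is fully shut, without letting it slam, and leave everything else where it is.

Things in the scene. Friction and masses are not known exactly. Their poses are not given: they have to be found in the camera images.
- cover: Blue bayonet cover of the desiccant canister, 0.12 to 0.2 kg: a disc 68 mm across, 8 mm thick, three lugs at its lower edge, and on top a straight bar handle 60 mm long (along x), 24 mm wide (along y), 32 mm high, with a white tick near its +x end. Origin: centre of the disc's underside; z up; handle top at z = 40 mm. It is freed anticlockwise seen from above.
- cover_grip (a point): Point in the cover's handle, on the axis, 30 mm above the disc's underside, 10 mm below the handle's top; axes as the cover's. Fingertips 10 mm lower than this clear the neck even with the cover pressed down. A spring bed pushes the cover up: about 9 N starts it down, 12 N presses it 3 mm, at 15 N and 6 mm it bottoms.
- cover_lug (a point): Outer end of the cover's first lug (towards +x; the others at 120 degrees), 40 mm from the axis, 2 mm above the disc's underside. Lugs are 10 mm wide, 4 mm thick. A tooth 3 mm deep under each ledge of the neck holds each lug, so the cover must be pressed 3.5 to 5.5 mm down before it turns; turning then takes some 0.1 to 0.4 N m.
- canister_axis (a point): Centre of the top of the canister's steel neck ring, z up; the locked cover's underside lies 8 mm below it. Canister: aluminium, 94 mm across, neck top 69 mm above the bench. The ring has three inward ledges 4 mm thick, inner diameter 71 mm, with three gaps 0.40 rad wide between them, through which the lugs rise; at each gap's far edge is a solid stop.
- canister (a joint): Angle of the canister in its rubber cradle, rad, 0 at the start; forced with over 0.9 N m it turns. The neck ring is screwed on at no fixed angle and no reading tells where its gaps are: the lugs reach them after 0.8 to 1.5 rad of turn, different each time, then have 0.13 rad of play before the stop. There the spring lifts the cover 4 mm above its locked height.
- drybox: White steel dry box, 300 mm (x) by 200 mm (y) by 75 mm high, walls and floor 5 mm, open at the top, fixed. Origin: centre of its underside, z up. The canister stands at x = -65, y = +38 mm in this frame; a reel and a chip tray lie in the rest of the box. The lid is hinged along the rim on its -y side.
- lid (a joint): Angle of the lid, rad: 0 fully shut, 1.57 upright, 1.62 to 1.80 at the start (standing open, leaning back). Heavy (0.77 to 0.95 kg) with a stiff hinge: above 1.1 rad it stays where it is left; somewhere below 1.0 rad its weight takes over and it falls shut, fast enough to slam, unless held back all the way down.
- lid_bar (a point): Middle of the black round bar at the lid's free edge: 12 mm thick, 130 mm long, parallel to the hinge, 34 mm clear of the lid's edge, on two arms 60 mm either side of the middle. x along the bar; axes turn with the lid. About 315 mm above the bench with the lid upright, 90 mm when shut. A gripper pointing down can hold it all the way, the bar turning in the fingers.
- lid_hinge (a point): Middle of the lid's hinge line, on the dry box's -y rim, 75 mm above the bench; x along the hinge, axes turn with the lid. In this frame the bar lies at y = 240, z = 15 mm. The lid is an aluminium frame 300 by 200 mm, 30 mm deep, with a clear panel.
- parts_tray: Black open parts tray for the cover, fixed, 170 by 170 mm, 22 mm high, walls and floor 4 mm. Origin: centre of its underside, z up.
- reel: Bystander in the dry box: black component reel with white tape lying flat, 80 mm across, 14 mm high. Origin: centre of its underside.
- chip_tray: Bystander in the dry box: grey chip tray, 50 by 130 by 7 mm. Origin: centre of its underside.
- amp_board: Bystander: dark red amplifier board with two blue capacitors and an aluminium heat sink, 150 by 120 mm, 63 mm high. Origin: centre of the board, at the bench.
- meter: Bystander: grey and yellow multimeter lying flat, 160 by 80 mm, 43 mm high. Origin: centre of its underside.
- screwdriver: Bystander: screwdriver with a clear handle, 200 mm long, 22 mm thick, along x, handle to -x. Origin: its middle, at the bench.
- solder_spool: Bystander: red spool of solder standing upright, 60 mm across, 50 mm high. Origin: centre of its underside.
- tip_cleaner: Bystander: dark round pot with brass wool, 76 mm across, 43 mm high. Origin: centre of its underside.
Not all that is in view belongs to the job. There is more than one size of the cover; the job needs the largest.

How it is judged:
By the outcome, as a careful person would: the job done as asked, in the order asked, and still so for the second after the job is handed in, with the robot touching nothing.
It also fails if it takes over 72 s, if anything falls off the work surface, if the arm or the gripper's body presses on something with over 40 N, if the wrist force passes 120 N, or if a joint passes its speed limit or range.

## Working session

There is one attempt and no reset: what is moved stays moved. The work goes in short steps, Python scripts to look and compute and a shell command to move; the robot and the scene stay as the last step left them, time stands still between calls to the robot, and variables do not carry over. Pictures are saved under pics/ and viewed, at most 10 in all, crops included, and the job is handed in when it is done.

```bash
ls; mkdir -p pics
cat > h.py <<'E'
import numpy as np, cv2
from plant import r
def ray(f,px):
    u=(px[0]-f["cx"])/f["fx"]; v=(px[1]-f["cy"])/f["fy"]
    T=np.array(f["world_from_camera"])
    if f.get("fish"):
        th=np.hypot(u,v); d=np.array([u/th*np.sin(th),v/th*np.sin(th),np.cos(th)]) if th>1e-9 else np.array([0,0,1.])
    else: d=np.array([u,v,1.])
    d=T[:3,:3]@d
    return T[:3,3],d/np.linalg.norm(d)
def tri(rs):
    A=np.zeros((3,3));b=np.zeros(3)
    for o,d in rs:
        P=np.eye(3)-np.outer(d,d);A+=P;b+=P@o
    x=np.linalg.solve(A,b)
    return x,[float(np.linalg.norm((np.eye(3)-np.outer(d,d))@(x-o))) for o,d in rs]
def atz(f,px,z):
    o,d=ray(f,px);return o+d*(z-o[2])/d[2]
def grab(n,save=None):
    f=r.grab_frame(n);f["fish"]=(n=="wrist")
    if save: cv2.imwrite("pics/"+save+".png",f["img"][:,:,::-1])
    return f
E
python3 - <<'E'
from h import *
np.set_printoptions(precision=4,suppress=True)
F={n:grab(n,n+"0") for n in("top","side")}
print(r.observe())
for t in "cover cover_grip cover_lug canister_axis drybox lid_bar lid_hinge parts_tray reel chip_tray amp_board meter screwdriver solder_spool tip_cleaner".split():
    L={n:r.tip_of(n,t)[:3] for n in F}
    for n in F: print(t,n,[(np.round(x["location"]).astype(int).tolist(),round(x["conf"],2)) for x in L[n]])
    if L["top"] and L["side"]:
        x,e=tri([ray(F[n],L[n][0]["location"]) for n in F]);print("   ",x,np.round(e,4))
cv2.imwrite("pics/both0.png",cv2.resize(np.vstack([F["top"]["img"],F["side"]["img"]])[:,:,::-1],(448,672)))
E
```

```text
pics
{'t': 0.1, 'q': array([-1.2   ,  0.1264, -0.0405,  1.4054,  0.    ,  1.5708]), 'dq': array([ 0.0015, -0.002 ,  0.0037, -0.0012,  0.0012,  0.0011]), 'joint_efforts': array([ -0.0009, -43.6904,  35.3606,   0.0137,   0.    ,  -0.    ]), 'eef_pos': array([ 0.1901, -0.489 ,  0.2306]), 'ee_rot': array([-3.1402, -0.    ,  0.3708]), 'force': array([-0.5702,  0.6734,  0.41  ]), 'ft_torque': array([0.0002, 0.0438, 0.0259]), 'grip_force': 0.0, 'grip_width': 1.002884571509122}
cover top [([311, 240], 0.89), ([348, 295], 0.65)]
cover side [([255, 195], 0.52), ([312, 215], 0.52), ([260, 190], 0.37)]
    [ 0.4826 -0.0498  0.0546] [0.0066 0.0066]
cover_grip top [([347, 295], 0.66), ([258, 262], 0.62)]
cover_grip side [([253, 186], 0.64), ([313, 208], 0.55)]
    [ 0.3315 -0.1516 -0.0317] [0.0085 0.0085]
cover_lug top [([307, 226], 0.58), ([260, 277], 0.55), ([365, 212], 0.49)]
cover_lug side [([254, 196], 0.59), ([317, 214], 0.52)]
    [ 0.518  -0.0349  0.0754] [0.0024 0.0024]
canister_axis top [([313, 241], 0.81)]
canister_axis side [([261, 192], 0.75)]
    [ 0.4759 -0.045   0.0619] [0.0036 0.0
[... 606 characters left out ...]
.0076] [0.0022 0.0022]
chip_tray top [([321, 175], 0.61)]
chip_tray side [([256, 182], 0.48)]
    [ 0.6088 -0.0209  0.1826] [0.0458 0.0458]
amp_board top [([126, 185], 0.56), ([276, 132], 0.2)]
amp_board side [([405, 299], 0.96)]
    [0.642  0.4526 0.014 ] [0.0008 0.0008]
meter top [([125, 266], 0.97)]
meter side [([434, 255], 0.65)]
    [ 0.4219  0.4617 -0.0113] [0.0003 0.0003]
screwdriver top [([407, 195], 0.59), ([275, 132], 0.55)]
screwdriver side [([225, 279], 0.78)]
    [ 0.5781 -0.2657 -0.2499] [0.1221 0.1221]
solder_spool top []
solder_spool side [([256, 197], 0.59)]
tip_cleaner top [([200, 162], 0.93)]
tip_cleaner side [([316, 291], 0.89)]
    [ 0.7038  0.2519 -0.0026] [0.001 0.001]
```

View pics/top0.png

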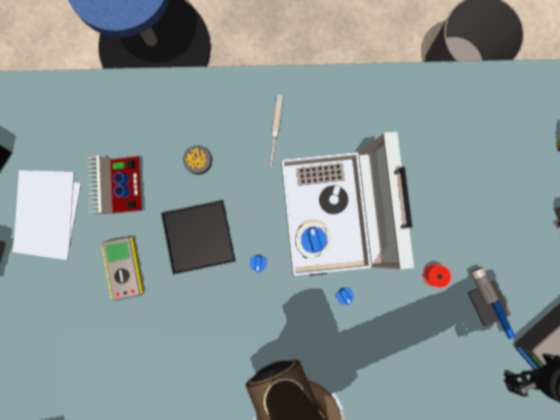

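View pics/side0.png

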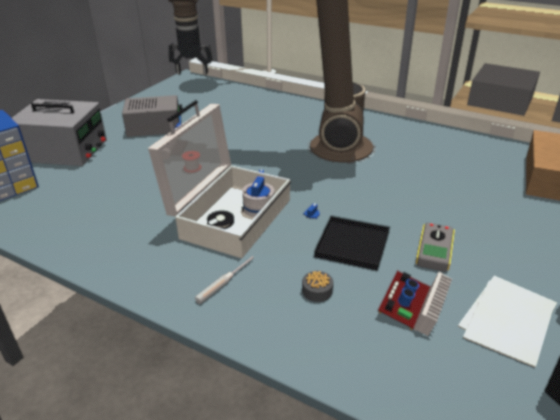

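The three blue candidates in the top view are at (313,240), (258,263) and (345,296). The first sits in the canister in the box and looks largest, so I'll confirm it with a crop while measuring the handle and box directions.

Run:
```python
import cv2
a=cv2.imread("pics/top0.png");cv2.imwrite("pics/crop0.png",cv2.resize(a[185:310,240:375],None,fx=5,fy=4.8 if 0 else 4.7,interpolation=cv2.INTER_CUBIC))
```

```text
(no output)
```

View pics/crop0.png

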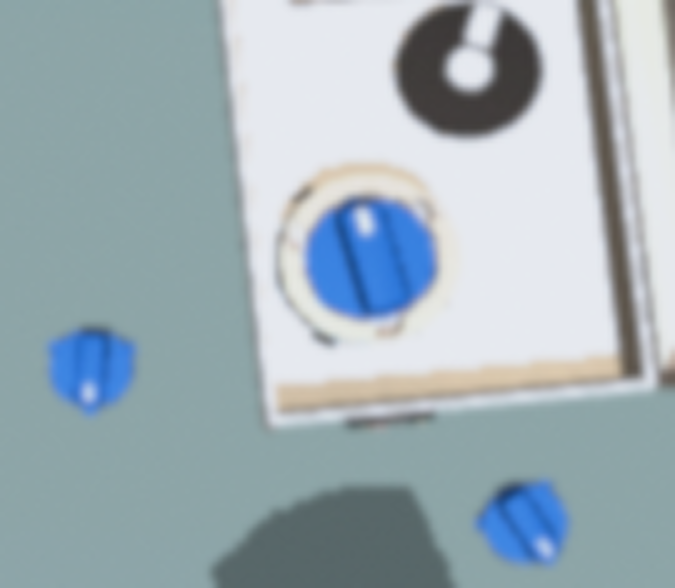

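```bash
python3 -m jog '0.55 -0.77 -0.21 0 0 0 1;0.55 -0.77 -0.21 0 0 0 1;0.55 -0.77 -0.21 0 0 0 1;0.55 -0.77 -0.21 0 0 0 1;0.55 -0.77 -0.21 0 0 0 1;0.55 -0.77 -0.21 0 0 0 1;0.55 -0.77 -0.21 0 0 0 1;0.55 -0.77 -0.21 0 0 0 1;0.55 -0.77 -0.21 0 0 0 1;0.55 -0.77 -0.21 0 0 0 1;0.55 -0.77 -0.21 0 0 0 1;0.55 -0.77 -0.21 0 0 0 1;0 0 0 0 0 0 1;0 0 0 0 0 0 1'
python3 - <<'E'
from h import *
f=grab("wrist","w1");T=np.array(f["world_from_camera"]);print(T.round(3),f["fx"])
E
```

```text
t: 2.77
eef_pos: [0.3029, -0.0471, 0.3326]
ee_rot: [3.141, -0.001, 0.378]
force: [0.1, -0.7, -0.1]
grip_width: 1.0
grip_force: 0.0
[[ 0.369 -0.886 -0.281  0.375]
 [-0.929 -0.352 -0.112 -0.018]
 [ 0.001  0.302 -0.953  0.475]
 [ 0.     0.     0.     1.   ]] 325.19226210127806
```

The crop confirms that the canister's cover (373,262 in the crop) is the largest. Its disc is about 130 px across against about 85 px for the two on the bench. The tick points roughly to world +x. Next I'll measure from the wrist camera at two places.

```bash
cat > m.py <<'E'
from h import *
import pickle,sys
np.set_printoptions(precision=4,suppress=True)
f=grab("wrist",sys.argv[1]);out={}
for t in sys.argv[3:]:
    L=[x["location"] for x in r.tip_of("wrist",t)[:3]];out[t]=[ray(f,p) for p in L]
    z={"cover_grip":.091,"cover":.061,"canister_axis":.069,"cover_lug":.063,"lid_bar":.31,"lid_hinge":.075,"parts_tray":0}.get(t,0)
    print(t,[(np.round(p).tolist(),atz(f,p,z)) for p in L])
if len(sys.argv)>2 and sys.argv[2]!="-":
    o=pickle.load(open(sys.argv[2]+".pkl","rb"))
    for t in out:
        for a in o.get(t,[]):
            for b in out[t]:print("tri",t,*tri([a,b]))
pickle.dump(out,open(sys.argv[1]+".pkl","wb"))
s=r.observe();print(s["t"],s["eef_pos"],s["ee_rot"],s["q"])
E
python3 m.py w2 - cover_grip cover canister_axis cover_lug lid_bar lid_hinge parts_tray
python3 -m jog '0.95 0.37 0 0 0 -0.9 1;0.95 0.37 0 0 0 -0.9 1;0.95 0.31 0 0 0 -0.9 1;0.2 0 0.5 0 0 0 1;0 0 0.8 0 0 0 1;0 0 0 0 0 0 1;0 0 0 0 0 0 1;0 0 0 0 0 0 1'
python3 m.py w3 w2 cover_grip cover canister_axis cover_lug lid_bar lid_hinge
```

```text
cover_grip [([211.0, 48.0], array([0.4126, 0.0774, 0.091 ])), ([342.0, 162.0], array([ 0.3413, -0.1174,  0.091 ])), ([334.0, 36.0], array([ 0.4783, -0.0511,  0.091 ]))]
cover [([330.0, 40.0], array([ 0.4783, -0.051 ,  0.061 ])), ([214.0, 49.0], array([0.4151, 0.0813, 0.061 ])), ([335.0, 162.0], array([ 0.3351, -0.1164,  0.061 ]))]
canister_axis []
cover_lug [([207.0, 64.0], array([0.3939, 0.0811, 0.063 ])), ([330.0, 10.0], array([ 0.5168, -0.0365,  0.063 ])), ([336.0, 180.0], array([ 0.313, -0.128,  0.063]))]
lid_bar []
lid_hinge [([439.0, 31.0], array([ 0.5563, -0.1771,  0.075 ]))]
parts_tray []
3.2167 [ 0.3021 -0.0501  0.3319] [-3.1414  0.0003  0.3678] [-0.1643 -0.2597 -0.1729  1.658  -0.      2.6095]
t: 3.88
eef_pos: [0.43, -0.0357, 0.2817]
ee_rot: [3.141, -0.001, 0.558]
force: [-0.7, 0.2, -0.9]
grip_width: 0.996
grip_force: 0.0
cover_grip [([314.0, 149.0], array([ 0.478 , -0.0504,  0.091 ])), ([184.0, 120.0], array([0.4338, 0.0804, 0.091 ])), ([301.0, 263.0], array([ 0.3616, -0.1108,  0.091 ]))]
cover [([297.0, 257.0], array([ 0.3533, -0.1128,  0.061 ])), ([188.0, 114.0], array([
[... 2073 characters left out ...]
tri cover_lug [0.4519 0.0031 0.2937] [0.03333830373840691, 0.033338303738406884]
tri cover_lug [ 0.5181 -0.0392  0.0622] [0.0027817338805406467, 0.0027817338805406215]
tri cover_lug [ 0.4381 -0.0328  0.2991] [0.0064440879008891925, 0.006444087900889157]
tri cover_lug [ 0.4369 -0.01    0.454 ] [0.06544447776749664, 0.0654444777674966]
tri cover_lug [0.4538 0.0883 0.9416] [0.017038438448714995, 0.01703843844871501]
tri cover_lug [ 0.3028 -0.1476 -0.0069] [0.0011987041535267747, 0.0011987041535267446]
tri lid_hinge [ 0.5589 -0.1791  0.069 ] [0.0003246255537184028, 0.00032462555371831327]
4.2333 [ 0.4302 -0.0353  0.2811] [ 3.1404 -0.0016  0.5591] [-0.0819 -0.0467 -0.111   1.5045  0.      2.5006]
```

View pics/w3.png

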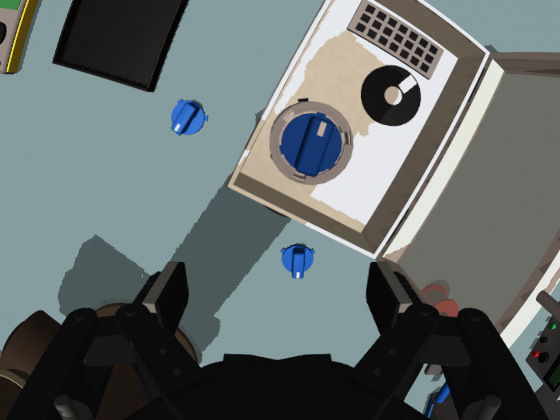

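The picture shows the cover at (311,143) with its tick at (321,128), the box at lower right free of obstruction, and a clear way down. The two-view grip point is (0.478, -0.0507, 0.091), which matches the text's height. Next is the handle's yaw.

Run:
```python
from h import *
import cv2
f=grab("wrist","w4")
im=f["img"].astype(int);y,x=np.mgrid[:420,:560]
reg=np.hypot(x-311,y-143)<26
w=reg&(im.min(2)>140);print(w.sum())
p=(x[w].mean(),y[w].mean());t=atz(f,p,.101);print(p,t)
d=t[:2]-np.array([.478,-.0505]);print("tick yaw",np.arctan2(d[1],d[0]),np.hypot(*d))
# handle edges: brighter top face of handle
m=r.masks_of("wrist","cover")
for q in m:
    ys,xs=np.nonzero(q["pixels"]); print(q["conf"],q["rect"])
hsv=cv2.cvtColor(f["img"],cv2.COLOR_RGB2HSV)
c=f["img"][110:175,280:345][:,:,::-1]
cv2.imwrite("pics/hcrop.png",cv2.resize(c,None,fx=8,fy=8,interpolation=cv2.INTER_CUBIC))
```

```text
69
(np.float64(321.60869565217394), np.float64(129.3768115942029)) [ 0.49962022 -0.04438503  0.101     ]
tick yaw 0.2756362500660137 0.022468349138848043
0.88 [169.2, 99.5, 207.2, 136.5]
0.66 [277.5, 244.9, 308.7, 279.4]
0.63 [281.2, 112.3, 340.5, 176.9]
0.19 [376.5, 51.4, 559.3, 349.3]
```

View pics/hcrop.png

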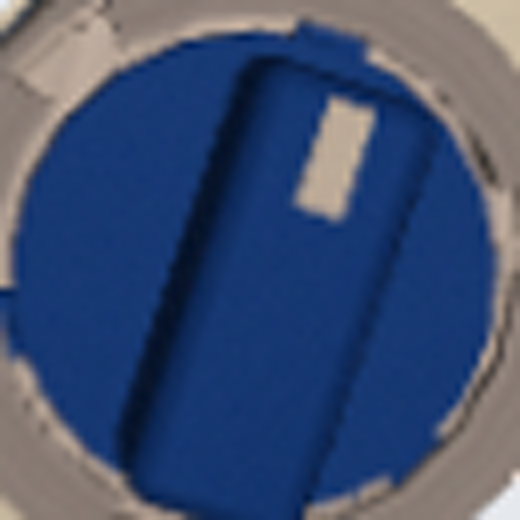

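Run:
```python
from h import *
f=grab("wrist","w5")
k=lambda a,b:(280+a/8-.5,110+b/8-.5)
for a,b in(((430,130),(310,500)),((255,60),(130,470)),((355,105),(320,215))):
    A=atz(f,k(*a),.101);B=atz(f,k(*b),.101);d=A-B;print(A,B,np.arctan2(d[1],d[0]))
s=r.observe();e=s["eef_pos"];print(e,s["ee_rot"])
```

```text
[ 0.50875049 -0.05196666  0.101     ] [ 0.46127524 -0.06525784  0.101     ] 0.27297186325141337
[ 0.50404357 -0.02894232  0.101     ] [ 0.45225828 -0.04381462  0.101     ] 0.27966500311378
[ 0.5061592 -0.0423881  0.101    ] [ 0.49223718 -0.04626679  0.101     ] 0.2717107538253017
[ 0.42998906 -0.03520551  0.28039546] [ 3.14128027e+00 -4.16812465e-04  5.59272326e-01]
```

```bash
python3 -m jog '0 0 0.7 0 0 1 1;0 0 0.7 0 0 1 1;0 0 0.7 0 0 1 1;0 0 0.7 0 0 1 1;0.54 0.34 0 0 0 0.07 1;0.54 0.34 0 0 0 0 1;0 0 0 0 0 0 1;0 0 0 0 0 0 1;0 0 0 0 0 0 1'
python3 m.py w6 w3 cover_grip canister_axis
```

```text
t: 5.13
eef_pos: [0.4786, -0.0495, 0.168]
ee_rot: [-3.141, 0.001, 0.275]
force: [-0.4, 0.2, -0.1]
grip_width: 1.003
grip_force: 0.0
cover_grip [([121.0, 204.0], array([0.4547, 0.0681, 0.091 ])), ([277.0, 216.0], array([ 0.4784, -0.0491,  0.091 ])), ([312.0, 330.0], array([ 0.3853, -0.1067,  0.091 ]))]
canister_axis []
tri cover_grip [ 0.5052 -0.0114  0.2471] [0.022521668221073047, 0.02252166822107313]
tri cover_grip [ 0.4782 -0.0498  0.0908] [0.0006776553973855483, 0.0006776553973855381]
tri cover_grip [ 0.4891 -0.0421  0.2288] [0.015132771032656402, 0.015132771032656386]
tri cover_grip [0.4218 0.0977 0.0204] [0.001760636221336896, 0.001760636221337017]
tri cover_grip [ 0.528  -0.004   0.3659] [0.04695031376012461, 0.046950313760124755]
tri cover_grip [ 0.5082 -0.0026  0.3056] [0.047024412387829506, 0.04702441238782948]
tri cover_grip [ 0.5026 -0.0239  0.3129] [0.047845809890125594, 0.047845809890125816]
tri cover_grip [ 0.5322 -0.0115  0.3903] [0.047559684673033606, 0.04755968467303374]
tri cover_grip [ 0.3362 -0.1311  0.0277] [0.001655092928694499, 0.0016550929286945487]
5.2833 [ 0.4785 -0.0494  0.1685] [ 3.1414 -0.0005  0.2753] [-0.1028  0.0503 -0.2602  1.2599  0.      2.7635]
```

View pics/w6.png

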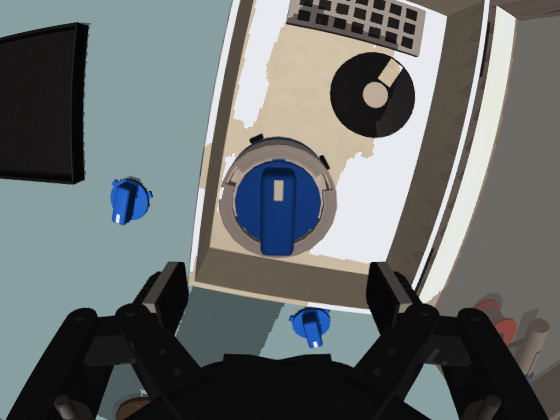

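Handle at (278,210) is aligned and centred between the fingers, so I'll descend and grip.

```bash
python3 -m jog '0 0 0.74 0 0 0 1;0 0 0.74 0 0 0 1;0 0 0.73 0 0 0 1;0 0 0 0 0 0 1;0 0 0 0 0 0 1;0 0 0 0 0 0 -1;0 0 0 0 0 0 -1;0 0 0 0 0 0 -1;0 0 0 0 0 0 -1;0 0 0 0 0 0 -1;0 0 0 0 0 0 -1;0 0 0 0 0 0 -1;0 0 0 0 0 0 -1' 80
python3 -c "
from plant import r
s=r.observe();print(s['force'],s['ft_torque'],s['eef_pos'])"
```

```text
t: 6.37
eef_pos: [0.4795, -0.0496, 0.0808]
ee_rot: [3.141, -0.002, 0.275]
force: [-1.0, 0.1, 6.4]
grip_width: 0.264
grip_force: 79.1
[-1.04260677  0.06968128  6.39070317] [ 0.04354152  0.28305233 -0.04470629] [ 0.47952346 -0.04959127  0.08080422]
```

```bash
python3 -m jog '0 0 0.05 0 0 0 -1;0 0 0.05 0 0 0 -1;0 0 0 0 0 0 -1;0 0 0 0 0 0 -1';python3 -m jog '0 0 0.03 0 0 0 -1;0 0 0 0 0 0 -1;0 0 0 0 0 0 -1'
python3 -c "
from plant import r
s=r.observe();print(s['force'],s['ft_torque'],s['eef_pos'])"
```

```text
t: 6.7
eef_pos: [0.4796, -0.0496, 0.0772]
ee_rot: [3.141, -0.002, 0.275]
force: [-2.9, 0.9, 10.1]
grip_width: 0.264
grip_force: 79.5
t: 6.95
eef_pos: [0.4796, -0.0496, 0.0762]
ee_rot: [3.141, -0.002, 0.275]
force: [-3.3, 1.1, 11.6]
grip_width: 0.266
grip_force: 79.7
[-3.27694641  1.05991786 11.55527346] [ 0.10579802  0.67611886 -0.04304124] [ 0.47956459 -0.04960745  0.07617433]
```

```bash
python3 -m jog '0 0 0.045 0 0 0 -1;0 0 0 0 0 0 -1;0 0 0 0 0 0 -1;0 0 0 0 0 0 -1'
python3 -m jog '0 0 0 0 0 -0.5 -1;0 0 0 0 0 -0.5 -1;0 0 0 0 0 0 -1'
python3 -c "
from plant import r
s=r.observe();print(s['force'],s['ft_torque'],s['eef_pos'])"
```

```text
t: 7.28
eef_pos: [0.4796, -0.0496, 0.0748]
ee_rot: [3.141, -0.002, 0.275]
force: [-4.1, 0.8, 14.3]
grip_width: 0.26
grip_force: 80.2
t: 7.53
eef_pos: [0.4801, -0.0497, 0.0748]
ee_rot: [3.14, -0.003, 0.346]
force: [-1.7, 0.5, 11.9]
grip_width: 0.263
grip_force: 80.0
[-1.69777184  0.45203785 11.89076667] [ 0.10494012  0.55410387 -0.0050416 ] [ 0.48012665 -0.04967766  0.07484406]
```

```bash
cat > s.py <<'E'
from plant import r
import numpy as np
np.set_printoptions(precision=3,suppress=True)
s=r.observe();print(s['t'],s['force'],s['ft_torque'],s['eef_pos'],s['ee_rot'],s['joint_efforts'][5])
E
python3 -m jog '0 0 0 0 0 -0.5 -1;0 0 0 0 0 -0.5 -1;0 0 0 0 0 0 -1'; python3 s.py; python3 -m jog '0 0 0 0 0 -0.5 -1;0 0 0 0 0 -0.5 -1;0 0 0 0 0 0 -1'; python3 s.py
```

```text
t: 7.78
eef_pos: [0.4805, -0.0497, 0.0749]
ee_rot: [3.14, -0.004, 0.416]
force: [-1.3, 0.5, 13.0]
grip_width: 0.267
grip_force: 80.0
7.7833 [-1.325  0.521 12.952] [ 0.043  0.386 -0.052] [ 0.48  -0.05   0.075] [ 3.14  -0.004  0.416] -0.35908570513129234
t: 8.03
eef_pos: [0.4807, -0.0497, 0.075]
ee_rot: [3.139, -0.004, 0.486]
force: [-2.0, 0.3, 12.2]
grip_width: 0.265
grip_force: 80.0
8.0333 [-2.042  0.339 12.244] [ 0.079  0.295 -0.053] [ 0.481 -0.05   0.075] [ 3.139 -0.004  0.486] -0.36689886823296547
```

```bash
cat > g.py <<'E'
# guard: fails when wrist torque or upward force leave the limits
import sys; from plant import r
s=r.observe();k=[float(a) for a in sys.argv[1:]]
print("guard yaw %.3f fz %.1f tz %.3f e6 %.2f z %.4f"%(s["ee_rot"][2],s["force"][2],s["ft_torque"][2],s["joint_efforts"][5],s["eef_pos"][2]))
sys.exit(abs(s["joint_efforts"][5])>k[0] or s["force"][2]>k[1])
E
python3 -m jog '0 0 0 0 0 -0.5 -1;0 0 0 0 0 -0.5 -1;0 0 0 0 0 -0.5 -1' >/dev/null&& python3 g.py .6 16 && python3 -m jog '0 0 0 0 0 -0.5 -1;0 0 0 0 0 -0.5 -1;0 0 0 0 0 -0.5 -1' >/dev/null && python3 g.py .6 16 && python3 -m jog '0 0 0 0 0 -0.5 -1;0 0 0 0 0 -0.5 -1;0 0 0 0 0 -0.5 -1'>/dev/null && python3 g.py .6 16 && python3 -m jog '0 0 0 0 0 -0.5 -1;0 0 0 0 0 -0.5 -1;0 0 0 0 0 -0.5 -1'>/dev/null && python3 g.py .6 16 && python3 -m jog '0 0 0 0 0 -0.5 -1;0 0 0 0 0 -0.5 -1;0 0 0 0 0 -0.5 -1;0 0 0 0 0 0 -1'>/dev/null && python3 g.py .6 16
```

```text
guard yaw 0.591 fz 12.3 tz -0.142 e6 0.29 z 0.0751False
```

```bash
sed -i 's/sys.exit(abs(s\["joint_efforts"\]\[5\])/sys.exit(int(abs(s["ft_torque"][2])/; s/>k\[1\])/>k[1]))/' g.py; sed -i 's/sys.exit(int(\(.*\)))$/sys.exit(int(\1))/' g.py; tail -1 g.py
sed -i '$d' g.py; echo 'sys.exit(int(abs(s["ft_torque"][2])>k[0] or s["force"][2]>k[1]))' >> g.py
python3 -m jog '0 0 0 0 0 -0.5 -1;0 0 0 0 0 -0.5 -1;0 0 0 0 0 -0.5 -1' >/dev/null && python3 g.py .6 16 && python3 -m jog '0 0 0 0 0 -0.5 -1;0 0 0 0 0 -0.5 -1;0 0 0 0 0 -0.5 -1'>/dev/null && python3 g.py .6 16 && python3 -m jog '0 0 0 0 0 -0.5 -1;0 0 0 0 0 -0.5 -1;0 0 0 0 0 -0.5 -1'>/dev/null && python3 g.py .6 16 && python3 -m jog '0 0 0 0 0 -0.5 -1;0 0 0 0 0 -0.5 -1;0 0 0 0 0 -0.5 -1;0 0 0 0 0 0 -1'>/dev/null && python3 g.py .6 16; python3 s.py
```

```text
sys.exit(int(abs(s["ft_torque"][2])>k[0] or s["force"][2]>k[1]))
guard yaw 0.695 fz 12.5 tz -0.135 e6 0.29 z 0.0752
guard yaw 0.800 fz 12.3 tz -0.206 e6 0.29 z 0.0752
guard yaw 0.905 fz 12.3 tz -0.078 e6 0.29 z 0.0752
guard yaw 1.009 fz 12.3 tz -0.028 e6 -0.35 z 0.0752
9.3667 [-0.118  0.211 12.312] [ 0.077  0.144 -0.028] [ 0.481 -0.05   0.075] [ 3.137 -0.002  1.009] -0.352028701454401
```

```bash
python3 -m jog '0 0 -0.075 0 0 0 -1;0 0 0 0 0 0 -1' >/dev/null; python3 g.py 1 20; python3 -m jog '0 0 -0.02 0 0 0 -1;0 0 0 0 0 0 -1' >/dev/null; python3 g.py 1 20;python3 -m jog '0 0 -0.02 0 0 0 -1;0 0 0 0 0 0 -1' >/dev/null; python3 g.py 1 20
```

```text
guard yaw 1.008 fz 9.2 tz -0.049 e6 0.00 z 0.0782
guard yaw 1.008 fz 9.0 tz 0.012 e6 0.00 z 0.0787
guard yaw 1.008 fz 8.5 tz -0.020 e6 0.00 z 0.0794
```

```bash
python3 -m jog '0 0 -0.02 0 0 0 -1;0 0 0 0 0 0 -1' >/dev/null; python3 g.py 1 20; python3 -m jog '0 0 -0.02 0 0 0 -1;0 0 0 0 0 0 -1' >/dev/null; python3 g.py 1 20;python3 -m jog '0 0 -0.02 0 0 0 -1;0 0 0 0 0 0 -1' >/dev/null; python3 g.py 1 20
```

```text
guard yaw 1.008 fz 6.9 tz -0.009 e6 0.00 z 0.0801
guard yaw 1.008 fz 6.3 tz -0.023 e6 0.00 z 0.0808
guard yaw 1.008 fz 3.0 tz -0.031 e6 -0.00 z 0.0809
```

```bash
python3 -m jog '0 0 -0.03 0 0 0 -1;0 0 0 0 0 0 -1' >/dev/null; python3 g.py 1 20
python3 -m jog '0 0 0 0 0 -0.3 -1;0 0 0 0 0 -0.3 -1' >/dev/null; python3 g.py .5 2.5 && python3 -m jog '0 0 0 0 0 -0.3 -1;0 0 0 0 0 -0.3 -1' >/dev/null && python3 g.py .5 2.5 && python3 -m jog '0 0 0 0 0 -0.3 -1;0 0 0 0 0 -0.3 -1' >/dev/null && python3 g.py .5 2.5
```

```text
guard yaw 1.008 fz -4.1 tz 0.036 e6 -0.01 z 0.0810
guard yaw 1.051 fz -1.3 tz -0.186 e6 0.07 z 0.0810
guard yaw 1.093 fz -0.7 tz -0.145 e6 0.07 z 0.0810
guard yaw 1.136 fz 0.3 tz -0.226 e6 0.08 z 0.0810
```

```bash
J='python3 -m jog'; python3 -m jog '0 0 0 0 0 -0.3 -1;0 0 0 0 0 -0.3 -1' >/dev/null; python3 g.py .5 2.5 && python3 -m jog '0 0 0 0 0 -0.3 -1;0 0 0 0 0 -0.3 -1' >/dev/null && python3 g.py .5 2.5 && python3 -m jog '0 0 0 0 0 -0.3 -1;0 0 0 0 0 -0.3 -1' >/dev/null && python3 g.py .5 2.5 && python3 -m jog '0 0 0 0 0 -0.3 -1;0 0 0 0 0 -0.3 -1' >/dev/null && python3 g.py .5 2.5
```

```text
guard yaw 1.178 fz 1.9 tz -0.168 e6 0.09 z 0.0810
guard yaw 1.220 fz 3.9 tz -0.141 e6 0.12 z 0.0810
```

```bash
python3 -m jog '0 0 -0.04 0 0 0 -1;0 0 0 0 0 0 -1' >/dev/null; python3 g.py 1 20
python3 -m jog '0 0 -0.008 0 0 -0.3 -1;0 0 -0.008 0 0 -0.3 -1' >/dev/null; python3 g.py .5 3 && python3 -m jog '0 0 -0.008 0 0 -0.3 -1;0 0 -0.008 0 0 -0.3 -1' >/dev/null && python3 g.py .5 3 && python3 -m jog '0 0 -0.008 0 0 -0.3 -1;0 0 -0.008 0 0 -0.3 -1' >/dev/null && python3 g.py .5 3 && python3 -m jog '0 0 -0.008 0 0 -0.3 -1;0 0 -0.008 0 0 -0.3 -1' >/dev/null && python3 g.py .5 3
```

```text
guard yaw 1.218 fz -5.4 tz 0.070 e6 0.05 z 0.0817
guard yaw 1.261 fz 5.3 tz -0.068 e6 0.27 z 0.0826
```

```bash
python3 -m jog '0 0 -0.04 0 0 0 -1;0 0 0 0 0 0 -1' >/dev/null; python3 g.py 1 20; python3 -m jog '0 0 -0.04 0 0 0 -1;0 0 0 0 0 0 -1' >/dev/null; python3 g.py 1 20
```

```text
guard yaw 1.260 fz -1.3 tz 0.022 e6 -0.00 z 0.0852
guard yaw 1.260 fz -1.9 tz 0.004 e6 0.02 z 0.0866
```

Free at about 0.99 rad of turn. Only the cover's weight is felt now, so I'll lift it out.

```bash
python3 -m jog '0 0 -0.06 0 0 0 -1;0 0 -0.06 0 0 0 -1;0 0 -0.1 0 0 0 -1;0 0 0 0 0 0 -1' >/dev/null; python3 g.py 1 20; python3 -m jog '0 0 -0.5 0 0 0 -1;0 0 -0.8 0 0 0 -1;0 0 -0.8 0 0 0 -1;0 0 -0.4 0 0 0 -1;0 0 0 0 0 0 -1;0 0 0 0 0 0 -1'; python3 s.py
python3 - <<'E'
from h import *
f=grab("top");g=grab("side","side2")
for n,F in(("top",f),("side",g)):
    for t in("parts_tray","cover"):
        for q in r.masks_of(n,t)[:2]: print(n,t,q["conf"],q["rect"])
m=r.masks_of("top","parts_tray")[0]["pixels"]
c,_=cv2.findContours(m.astype(np.uint8),0,1);b=cv2.minAreaRect(max(c,key=cv2.contourArea));print(b)
P=[atz(f,p,.022) for p in cv2.boxPoints(b)];print(np.round(P,4),np.mean(P,0))
L=[(n,r.tip_of(n,"parts_tray")[:1]) for n in("top","side")];print(L)
print(atz(g,L[1][1][0]["location"],0) if L[1][1] else 0)
cv2.imwrite("pics/a.png",np.hstack([g["img"][60:360,140:440],f["img"][60:360,140:440]])[:,:,::-1])
E
```

```text
guard yaw 1.260 fz -2.6 tz -0.007 e6 0.00 z 0.0960
t: 12.87
eef_pos: [0.4795, -0.0496, 0.1956]
ee_rot: [3.14, -0.0, 1.26]
force: [-0.1, -0.0, -2.6]
grip_width: 0.259
grip_force: 80.4
12.8667 [-0.121 -0.022 -2.551] [ 0.015 -0.015  0.01 ] [ 0.48  -0.05   0.196] [ 3.14 -0.    1.26] 0.00022925143639440648
top parts_tray 0.75 [88.6, 155.7, 141.5, 212.9]
top parts_tray 0.74 [163.6, 203.0, 233.6, 274.8]
top cover 0.53 [249.0, 252.4, 266.8, 274.4]
side parts_tray 0.89 [315.6, 213.4, 390.0, 269.0]
side cover 0.76 [240.7, 145.2, 269.8, 167.6]
side cover 0.65 [303.9, 203.7, 323.0, 217.1]
((115.8538589477539, 183.36924743652344), (58.631813049316406, 50.8105354309082), 86.8201675415039)
[[0.7244 0.5496 0.022 ]
 [0.729  0.4122 0.022 ]
 [0.5692 0.4036 0.022 ]
 [0.5649 0.5397 0.022 ]] [0.64686702 0.47627276 0.022     ]
[('top', [{'location': [199.6, 236.6], 'conf': 0.87}]), ('side', [{'location': [355.5, 241.4], 'conf': 0.69}])]
[0.48046536 0.26218059 0.        ]
```

View pics/a.png

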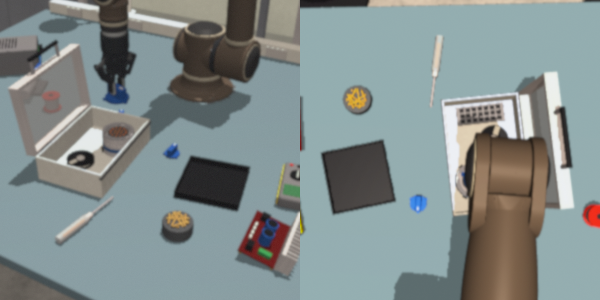

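The left half shows the cover held in the gripper and the canister open. The tray is at (212,183) and clear. Moving to the tray.

```bash
python3 -m jog '0.5 -0.15 0 0 0 0 -1;0.925 -0.284 0 0 0 0 -1;0.925 -0.284 0 0 0 0 -1;0.925 -0.284 0 0 0 0 -1;0.925 -0.284 0 0 0 0 -1;0.925 -0.284 0 0 0 0 -1;0.925 -0.284 0 0 0 0 -1;0.925 -0.284 0 0 0 0 -1;0.42 -0.13 0 0 0 0 -1;0 0 0 0 0 0 -1;0 0 0 0 0 0 -1'
python3 - <<'E'
from h import *
f=grab("top");g=grab("side");w=grab("wrist","w7")
for n,F in(("top",f),("side",g),("wrist",w)):
    for q in r.masks_of(n,"parts_tray")[:2]: 
        q2=q["rect"];c=((q2[0]+q2[2])/2,(q2[1]+q2[3])/2);print(n,np.round(q["conf"],2),np.round(q2),atz(F,c,.011))
    L=r.tip_of(n,"parts_tray")[:2];print([(x["location"],x["conf"],atz(F,x["location"],.002)) for x in L])
E
```

```text
t: 14.23
eef_pos: [0.4828, 0.2606, 0.1945]
ee_rot: [-3.141, 0.001, 1.262]
force: [-0.3, -1.3, -1.0]
grip_width: 0.26
grip_force: 80.4
[([363.8, 210.7], 0.68, array([ 0.55818064, -0.19440024,  0.002     ])), ([202.0, 236.8], 0.55, array([0.49745928, 0.24853962, 0.002     ]))]
side 0.7 [316. 214. 391. 270.] [0.49877452 0.26362171 0.011     ]
side 0.28 [298. 273. 335. 305.] [0.70787404 0.25741683 0.011     ]
[([352.0, 244.2], 0.66, array([0.49867385, 0.25960707, 0.002     ]))]
wrist 0.94 [179.  67. 395. 242.] [0.50102414 0.28171511 0.011     ]
[([289.3, 175.4], 0.64, array([0.4967444 , 0.25845808, 0.002     ])), ([278.0, 250.7], 0.24, array([0.45864675, 0.17883059, 0.002     ]))]
```

View pics/w7.png

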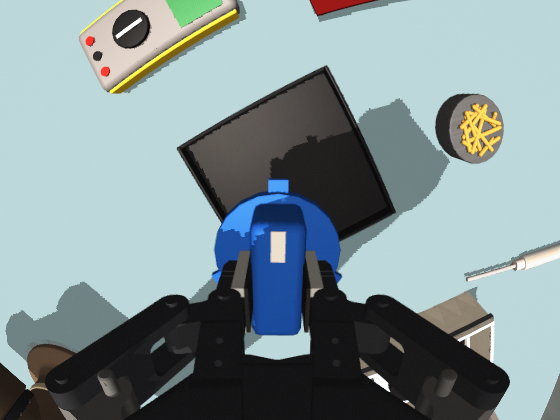

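The cover hangs level in the fingers and the tray is open below, with its centre at about (0.497, 0.258).

```bash
python3 -m jog '0 0.36 0.5 0 0 0 -1;0 0 0.9 0 0 0 -1;0 0 0.9 0 0 0 -1;0 0 0.9 0 0 0 -1;0 0 0.6 0 0 0 -1;0 0 0.15 0 0 0 -1;0 0 0 0 0 0 -1;0 0 0 0 0 0 -1';python3 g.py 1 3; python3 -m jog '0 0 0.05 0 0 0 -1;0 0 0.05 0 0 0 -1;0 0 0 0 0 0 -1' >/dev/null;python3 g.py 1 3 &&  python3 -m jog '0 0 0.05 0 0 0 -1;0 0 0 0 0 0 -1' >/dev/null && python3 g.py 1 2&&  python3 -m jog '0 0 0.04 0 0 0 -1;0 0 0 0 0 0 -1' >/dev/null && python3 g.py 1 2
```

```text
t: 15.35
eef_pos: [0.4976, 0.2556, 0.0383]
ee_rot: [3.141, -0.001, 1.259]
force: [-0.1, 0.2, -0.5]
grip_width: 0.262
grip_force: 80.3
guard yaw 1.259 fz -0.5 tz 0.015 e6 -0.00 z 0.0383
guard yaw 1.260 fz -2.1 tz -0.042 e6 -0.00 z 0.0344
guard yaw 1.260 fz -2.2 tz 0.069 e6 0.00 z 0.0314
guard yaw 1.260 fz -2.3 tz 0.018 e6 -0.00 z 0.0294
```

```bash
python3 -m jog '0 0 0.05 0 0 0 -1;0 0 0 0 0 0 -1' >/dev/null;python3 g.py 1 1 &&  python3 -m jog '0 0 0.03 0 0 0 -1;0 0 0 0 0 0 -1' >/dev/null && python3 g.py 1 1&&  python3 -m jog '0 0 0.03 0 0 0 -1;0 0 0 0 0 0 -1' >/dev/null && python3 g.py 1 1 &&  python3 -m jog '0 0 0.025 0 0 0 -1;0 0 0 0 0 0 -1' >/dev/null && python3 g.py 1 1 &&  python3 -m jog '0 0 0.025 0 0 0 -1;0 0 0 0 0 0 -1' >/dev/null && python3 g.py 1 1
```

```text
guard yaw 1.260 fz -2.0 tz 0.018 e6 -0.00 z 0.0271
guard yaw 1.259 fz -1.3 tz 0.008 e6 0.00 z 0.0261
guard yaw 1.259 fz -0.9 tz -0.001 e6 -0.00 z 0.0249
guard yaw 1.260 fz -2.3 tz -0.014 e6 -0.00 z 0.0240
guard yaw 1.259 fz 4.8 tz -0.020 e6 0.01 z 0.0239
```

```bash
python3 -m jog '0 0 -0.01 0 0 0 -0.2;0 0 0 0 0 0 0.2;0 0 0 0 0 0 0.2;0 0 0 0 0 0 0.2;0 0 0 0 0 0 0.2' 40; python3 -m jog '0 0 -0.3 0 0 0 0.2;0 0 -0.8 0 0 0 0.2;0 0 -0.95 0 0 0 1;0 0 -0.95 0 0 0 1;0 0 -0.95 0 0 0 1;0 0 -0.95 0 0 0 1;0 0 -0.95 0 0 0 1;0 0 -0.95 0 0 0 1;0 0 -0.95 0 0 0 1;0 0 -0.95 0 0 0 1;0 0 0 0 0 0 1;0 0 0 0 0 0 1'
python3 m.py w8 - cover_grip lid_bar lid_hinge
python3 - <<'E'
from h import *
np.set_printoptions(precision=4,suppress=True)
f=grab("top");g=grab("side","side3")
for t in("lid_bar","lid_hinge"):
    L={n:r.tip_of(n,t)[:1] for n in("top","side")};print(t,L)
    if L["top"] and L["side"]: print(tri([ray(f,L["top"][0]["location"]),ray(g,L["side"][0]["location"])]))
# bar direction from the top mask
for q in r.masks_of("top","lid_bar")[:2]: print(q["conf"],q["rect"])
cv2.imwrite("pics/b.png",np.hstack([g["img"][60:360,140:440],cv2.imread("pics/w8.png")[60:360,130:430,::-1]])[:,:,::-1])
E
```

```text
t: 17.18
eef_pos: [0.497, 0.2555, 0.0235]
ee_rot: [3.142, -0.0, 1.26]
force: [0.6, -0.5, -0.3]
grip_width: 0.601
grip_force: 0.0
t: 18.18
eef_pos: [0.4978, 0.2559, 0.3741]
ee_rot: [3.138, -0.004, 1.26]
force: [0.3, -0.1, -1.3]
grip_width: 1.002
grip_force: 0.0
cover_grip [([276.0, 158.0], array([0.5014, 0.2643, 0.091 ])), ([262.0, 260.0], array([0.4343, 0.1281, 0.091 ])), ([261.0, 362.0], array([ 0.3646, -0.0689,  0.091 ]))]
lid_bar []
lid_hinge []
18.3833 [0.4965 0.2553 0.3697] [-3.1393  0.0022  1.2595] [0.4748 0.2435 0.4118 1.7422 0.     2.3569]
lid_bar {'top': [{'location': [200.8, 236.4], 'conf': 0.3}], 'side': [{'location': [436.2, 254.8], 'conf': 0.75}]}
(array([ 0.4705,  0.3629, -0.0062]), [0.11248777956057368, 0.11248777956057375])
lid_hinge {'top': [{'location': [198.3, 238.4], 'conf': 0.67}], 'side': [{'location': [204.6, 191.2], 'conf': 0.97}]}
(array([0.607 , 0.092 , 0.2256]), [0.17857845261876334, 0.17857845261876323])
0.56 [356.5, 130.1, 413.6, 269.3]
```

View pics/b.png

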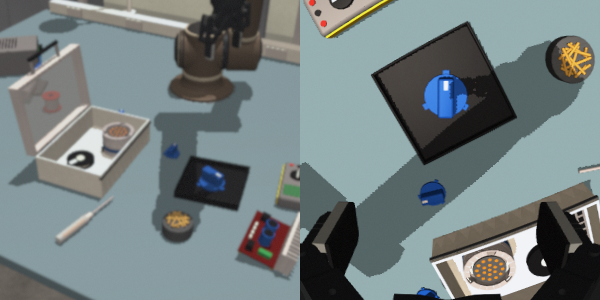

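Cover lies flat with handle up at the tray's middle (445,93 in the right half). Next, the bar's direction and the way over to the lid.

```bash
python3 -m jog '0 0 0 0 0 0.98 1;0 0 0 0 0 0.98 1;0 0 0 0 0 0.98 1;0 0 0 0 0 0.98 1;0 0 0 0 0 0.98 1;0 0 0 0 0 0.98 1;0 0 0 0 0 0.98 1;0 0 0 0 0 0.98 1;0 0 0 0 0 0.98 1;0 0 0 0 0 0.98 1;0 0 0 0 0 0.98 1;0 0 0 0 0 0.98 1;0 0 0 0 0 0.98 1;0 0 0 0 0 0.98 1;0 0 0 0 0 0.98 1;0 0 0 0 0 0.98 1;0 0 0 0 0 0.98 1'
python3 -m jog '-0.136 0.94 0 0 0 0 1;-0.136 0.94 0 0 0 0 1;-0.136 0.94 0 0 0 0 1;-0.136 0.94 0 0 0 0 1;-0.136 0.94 0 0 0 0 1;-0.136 0.94 0 0 0 0 1;-0.136 0.94 0 0 0 0 1;-0.136 0.94 0 0 0 0 1;-0.136 0.94 0 0 0 0 1;-0.136 0.94 0 0 0 0 1;-0.136 0.94 0 0 0 0 1;-0.136 0.94 0 0 0 0 1;0 0 0 0 0 0 1;0 0 0 0 0 0 1'
python3 m.py w9 w2 lid_bar lid_hinge
python3 - <<'E'
from h import *
f0=dict(grab("top"));a=cv2.imread("pics/top0.png")
w=cv2.imread("pics/w9.png")
# dark bar line in the first top view
g=a.min(2);reg=np.zeros_like(g);reg[160:235,392:416]=1
m=(a.max(2)<50)&(reg>0);ys,xs=np.nonzero(m);vx,vy,x0,y0=cv2.fitLine(np.c_[xs,ys].astype(np.float32),2,0,.01,.01).ravel()
p=[(x0+vx/vy*(y-y0),y) for y in(172,222)];P=[atz(f0,q,.311) for q in p];d=P[0]-P[1];print(len(xs),p,P,"bar yaw",np.arctan2(d[1],d[0]))
E
```

```text
t: 20.15
eef_pos: [0.5309, 0.1604, 0.3715]
ee_rot: [-3.063, 0.013, 0.253]
force: [-0.8, -0.0, -0.5]
grip_width: 1.002
grip_force: 0.0
t: 21.32
eef_pos: [0.5802, -0.293, 0.3356]
ee_rot: [-3.062, 0.015, 0.251]
force: [0.0, 0.3, -1.3]
grip_width: 0.998
grip_force: 0.0
lid_bar [([165.0, 247.0], array([ 0.5581, -0.2254,  0.31  ])), ([30.0, 30.0], array([ 0.6772, -0.0953,  0.31  ]))]
lid_hinge [([167.0, 244.0], array([ 0.4194, -0.1454,  0.075 ]))]
tri lid_hinge [ 0.4962 -0.1594  0.176 ] [0.02624851549338894, 0.0262485154933889]
21.4667 [ 0.5803 -0.2898  0.3381] [-3.0642  0.0127  0.2554] [-0.4853  0.4886  0.6886  1.8324  0.0486  2.3999]
171 [(np.float32(402.17804), 172), (np.float32(408.6604), 222)] [array([ 0.61272366, -0.22112216,  0.311     ]), array([ 0.50660371, -0.22991089,  0.311     ])] bar yaw 0.08263027482746779
```

View pics/w9.png

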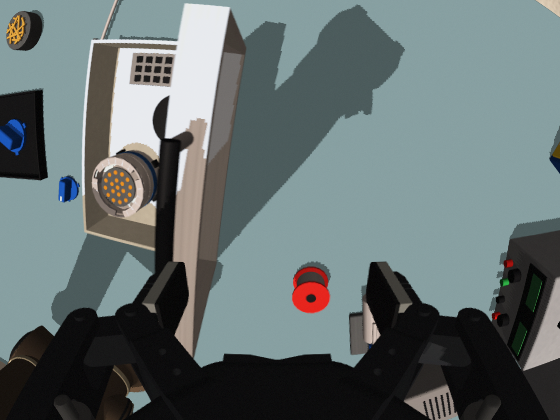

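View: bar runs along (170,140)-(165,265), box left of it. The tool has tilted slightly and overshot, with the bar just left of the fingers. I'll raise, straighten and re-measure.

```bash
python3 -m jog '0 0 -0.5 -0.55 0.09 0.6 1;0 0 -0.5 -0.55 0.09 0.6 1;0 0 -0.25 0 0 0.64 1;0 0 0 0 0 0.63 1;0 0 0 0 0 0 1;0 0 0 0 0 0 1'; python3 m.py w10 w9 lid_bar
```

```text
t: 22.02
eef_pos: [0.5815, -0.2916, 0.3882]
ee_rot: [3.141, 0.003, 0.085]
force: [0.6, -0.3, -0.7]
grip_width: 1.002
grip_force: 0.0
lid_bar [([188.0, 236.0], array([ 0.5588, -0.2257,  0.31  ]))]
tri lid_bar [ 0.5605 -0.2268  0.3139] [5.1554039798214984e-05, 5.155403979816549e-05]
tri lid_bar [ 0.6508 -0.2802  0.4842] [0.012878331380016633, 0.012878331380016698]
22.1167 [ 0.5813 -0.2921  0.3874] [3.1414 0.0042 0.0837] [-0.4646  0.4881  0.8094  1.8955 -0.0023  2.5933]
```

```bash
python3 -m jog '-0.19 -0.84 0 0 0 0 1;-0.19 -0.84 0 0 0 0 1;0 0 0.5 0 0 0 1;0 0 0.8 0 0 0 1;0 0 0.8 0 0 0 1;0 0 0.22 0 0 0 1;0 0 0 0 0 0 1'; python3 -m jog '0 0 0 0 0 0 -1;0 0 0 0 0 0 -1;0 0 0 0 0 0 -1;0 0 0 0 0 0 -1;0 0 0 0 0 0 -1;0 0 0 0 0 0 -1;0 0 0 0 0 0 -1;0 0 0 0 0 0 -1;0 0 0 0 0 0 -1;0 0 0 0 0 0 -1' 40; python3 s.py
```

```text
t: 22.7
eef_pos: [0.5588, -0.2265, 0.2917]
ee_rot: [-3.139, 0.009, 0.082]
force: [-0.6, -1.0, -0.3]
grip_width: 1.0
grip_force: 0.0
t: 23.53
eef_pos: [0.5607, -0.2274, 0.2953]
ee_rot: [3.14, 0.002, 0.082]
force: [1.6, -1.3, 4.9]
grip_width: 0.125
grip_force: 39.2
23.5333 [ 1.644 -1.263  4.881] [-0.153 -0.196 -0.033] [ 0.561 -0.227  0.295] [3.14  0.002 0.082] -0.03854481386952102
```

```bash
python3 -m jog '0 -0.1 -0.015 0 0 0 -1;0 -0.2 -0.03 0 0 0 -1;0 -0.25 -0.025 0 0 0 -1;0 -0.1 -0.005 0 0 0 -1;0 0 0 0 0 0 -1'; python3 s.py;  python3 -m jog '0 -0.2 -0.01 0 0 0 -1;0 -0.25 0 0 0 0 -1;0 -0.25 0.01 0 0 0 -1;0 -0.1 0.01 0 0 0 -1;0 0 0 0 0 0 -1'; python3 s.py
```

```text
t: 23.95
eef_pos: [0.5586, -0.2013, 0.2987]
ee_rot: [3.14, 0.002, 0.082]
force: [0.5, -0.8, 6.9]
grip_width: 0.126
grip_force: 41.5
23.95 [ 0.515 -0.82   6.86 ] [-0.546 -0.338 -0.078] [ 0.559 -0.201  0.299] [3.14  0.002 0.082] 0.0053746168850921094
t: 24.37
eef_pos: [0.5561, -0.1687, 0.2982]
ee_rot: [3.141, 0.002, 0.083]
force: [2.7, 0.9, 7.9]
grip_width: 0.125
grip_force: 42.4
24.3667 [2.678 0.881 7.915] [-0.084 -0.427 -0.059] [ 0.556 -0.169  0.298] [3.141 0.002 0.083] -0.003986753581557423
```

```bash
cat > c.py <<'E'
# next arc rows from the measured pose: args target z offset(mm), n rows, dphi per row
import sys; from plant import r; import numpy as np
R,sh,c,y=.2405,-.2248,.0595,.083
s=r.observe();p=s["eef_pos"];S=-np.sin(y)*p[0]+np.cos(y)*p[1]
a=S-sh;b=p[2]-c;phi=np.arctan2(b,a);print("t %.2f phi %.3f r %.4f F"%(s["t"],phi,np.hypot(a,b)),np.round(s["force"],1),"tq",np.round(s["ft_torque"],2),"x %.4f rpy"%p[0],np.round(s["ee_rot"],3))
fr=np.array([-np.sin(y)*s["force"][0]+np.cos(y)*s["force"][1],s["force"][2]])
print("radial %.1f tangential(closing) %.1f"%(fr@[np.cos(phi),np.sin(phi)],fr@[np.sin(phi),-np.cos(phi)]))
if len(sys.argv)>1:
    d=float(sys.argv[2]);
    for i in range(int(sys.argv[1])):
        q=phi-d*(i+1);A,B=R*np.cos(q),R*np.sin(q);print("ty %.2f tz %.2f"%(-(A-a)/.04,-(B-b)/.04),end="; ");a,b=A,B
E
python3 c.py 10 .05
```

```text
t 24.37 phi 1.526 r 0.2389 F [2.7 0.9 7.9] tq [-0.08 -0.43 -0.06] x 0.5561 rpy [3.141e+00 2.000e-03 8.300e-02]
radial 7.9 tangential(closing) 0.3
ty -0.30 tz -0.02; ty -0.30 tz 0.04; ty -0.30 tz 0.05; ty -0.29 tz 0.07; ty -0.29 tz 0.08; ty -0.29 tz 0.09; ty -0.28 tz 0.11; ty -0.27 tz 0.12; ty -0.27 tz 0.14; ty -0.26 tz 0.15;
```

```bash
python3 -m jog '0 -0.3 -0.02 0 0 0 -1;0 -0.3 0.04 0 0 0 -1;0 -0.3 0.05 0 0 0 -1;0 -0.29 0.07 0 0 0 -1;0 -0.29 0.08 0 0 0 -1' >/dev/null; python3 c.py 8 .05
```

```text
t 24.78 phi 1.275 r 0.2392 F [ 4.8 -3.8 -0.8] tq [-0.88 -1.24  0.03] x 0.5513 rpy [3.141e+00 3.000e-03 8.200e-02]
radial -2.0 tangential(closing) -3.7
ty -0.29 tz 0.06; ty -0.28 tz 0.11; ty -0.27 tz 0.12; ty -0.27 tz 0.14; ty -0.26 tz 0.15; ty -0.25 tz 0.16; ty -0.24 tz 0.17; ty -0.24 tz 0.19;
```

```bash
python3 -m jog '0.02 -0.29 0.06 0 0 0 -1;0.02 -0.28 0.11 0 0 0 -1;0.02 -0.27 0.12 0 0 0 -1;0.01 -0.27 0.14 0 0 0 -1' >/dev/null; python3 c.py 8 .04
```

```text
t 25.12 phi 1.073 r 0.2397 F [-5.  -4.3 -2. ] tq [-1.07  0.89 -0.07] x 0.5479 rpy [3.141 0.008 0.082]
radial -3.6 tangential(closing) -2.4
ty -0.22 tz 0.10; ty -0.20 tz 0.13; ty -0.20 tz 0.14; ty -0.19 tz 0.14; ty -0.19 tz 0.15; ty -0.18 tz 0.16; ty -0.17 tz 0.17; ty -0.17 tz 0.17;
```

```bash
python3 -m jog '0 -0.22 0.11 0 0 0 -1;0 -0.2 0.13 0 0 0 -1;0 -0.2 0.14 0 0 0 -1;0 -0.19 0.14 0 0 0 -1;0 -0.19 0.15 0 0 0 -1' >/dev/null; python3 c.py 8 .04
```

```text
t 25.53 phi 0.872 r 0.2401 F [-4.7 -3.4 -1.7] tq [-1.04  0.71 -0.08] x 0.5448 rpy [3.141 0.007 0.082]
radial -3.2 tangential(closing) -1.2
ty -0.19 tz 0.15; ty -0.17 tz 0.17; ty -0.17 tz 0.17; ty -0.16 tz 0.18; ty -0.15 tz 0.19; ty -0.15 tz 0.19; ty -0.14 tz 0.20; ty -0.13 tz 0.20;
```

```bash
python3 -m jog '0 -0.18 0.15 0 0 0 -1;0 -0.17 0.17 0 0 0 -1;0 -0.17 0.17 0 0 0 -1;0 -0.16 0.18 0 0 0 -1;0 -0.15 0.19 0 0 0 -1;0 -0.15 0.19 0 0 0 -1' >/dev/null; python3 c.py 8 .035
```

```text
t 26.03 phi 0.632 r 0.2402 F [-5.4  2.   1. ] tq [ 0.1   1.09 -0.04] x 0.5418 rpy [-3.141  0.006  0.082]
radial 2.6 tangential(closing) 0.6
ty -0.13 tz 0.17; ty -0.12 tz 0.18; ty -0.11 tz 0.18; ty -0.10 tz 0.18; ty -0.10 tz 0.19; ty -0.09 tz 0.19; ty -0.08 tz 0.19; ty -0.08 tz 0.20;
```

```bash
python3 -m jog '0 -0.13 0.17 0 0 0 -1;0 -0.12 0.18 0 0 0 -1;0 -0.11 0.18 0 0 0 -1;0 -0.1 0.18 0 0 0 -1;0 -0.1 0.19 0 0 0 -1;0 -0.09 0.19 0 0 0 -1' >/dev/null; python3 c.py 10 .025
```

```text
t 26.53 phi 0.421 r 0.2398 F [-2.8 -4.4 -2.1] tq [-1.18  0.58 -0.03] x 0.5398 rpy [3.14  0.006 0.082]
radial -4.7 tangential(closing) 0.2
ty -0.08 tz 0.13; ty -0.06 tz 0.14; ty -0.05 tz 0.14; ty -0.05 tz 0.14; ty -0.05 tz 0.14; ty -0.04 tz 0.14; ty -0.04 tz 0.15; ty -0.03 tz 0.15; ty -0.03 tz 0.15; ty -0.03 tz 0.15;
```

```bash
python3 -m jog '0 -0.06 0.13 0 0 0 -1;0 -0.06 0.14 0 0 0 -1;0 -0.05 0.14 0 0 0 -1;0 -0.05 0.14 0 0 0 -1;0 -0.05 0.14 0 0 0 -1;0 -0.04 0.14 0 0 0 -1;0 -0.04 0.15 0 0 0 -1' >/dev/null; python3 c.py 10 .015
```

```text
t 27.12 phi 0.253 r 0.2389 F [-6.4  9.6  2. ] tq [ 1.77  1.19 -0.13] x 0.5390 rpy [-3.132  0.005  0.09 ]
radial 10.3 tangential(closing) 0.6
ty -0.06 tz 0.08; ty -0.02 tz 0.09; ty -0.02 tz 0.09; ty -0.02 tz 0.09; ty -0.02 tz 0.09; ty -0.02 tz 0.09; ty -0.01 tz 0.09; ty -0.01 tz 0.09; ty -0.01 tz 0.09; ty -0.01 tz 0.09;
```

```bash
python3 -m jog '0 -0.04 0.08 0 0 0 -1;0 -0.03 0.09 0 0 0 -1;0 -0.02 0.09 0 0 0 -1' >/dev/null; python3 c.py 10 .015
```

```text
t 27.37 phi 0.208 r 0.2386 F [-5.8 10.1  1.7] tq [ 1.82  1.15 -0.13] x 0.5388 rpy [-3.13   0.005  0.093]
radial 10.7 tangential(closing) 0.5
ty -0.06 tz 0.08; ty -0.02 tz 0.09; ty -0.02 tz 0.09; ty -0.01 tz 0.09; ty -0.01 tz 0.09; ty -0.01 tz 0.09; ty -0.01 tz 0.09; ty -0.01 tz 0.09; ty -0.01 tz 0.09; ty -0.01 tz 0.09;
```

```bash
python3 -m jog '0 -0.04 0.03 -0.08 0 0.08 -1;0 -0.03 0.03 -0.08 0 0.08 -1;0 0 0 0 0 0 -1' >/dev/null; python3 c.py 10 .015
```

```text
t 27.62 phi 0.199 r 0.2384 F [-7.  21.8  0.4] tq [ 4.25  1.34 -0.1 ] x 0.5388 rpy [-3.129  0.005  0.093]
radial 21.9 tangential(closing) 4.0
ty -0.07 tz 0.08; ty -0.02 tz 0.09; ty -0.01 tz 0.09; ty -0.01 tz 0.09; ty -0.01 tz 0.09; ty -0.01 tz 0.09; ty -0.01 tz 0.09; ty -0.01 tz 0.09; ty -0.01 tz 0.09; ty -0.01 tz 0.09;
```

```bash
python3 -c "
from plant import r
s=r.observe();print(s['q'],s['joint_efforts'],s['eef_pos'],s['grip_width'],s['grip_force'])
from h import *
w=grab('wrist','w11');g=grab('side','s11')
cv2.imwrite('pics/c.png',np.hstack([cv2.resize(g['img'][130:280,150:300],(300,300)),w['img'][100:400,130:430]])[:,:,::-1])"
```

```text
[ 0.09237194  0.18922038 -0.23955149  1.1467968   0.013058    3.1409656 ] [-12.30793387 -46.12442851  36.29246235  -1.99777588  -6.19022012
  -0.12672059] [0.53877141 0.05378444 0.10656641] 0.12102826911088008 40.564661622047424
```

View pics/c.png

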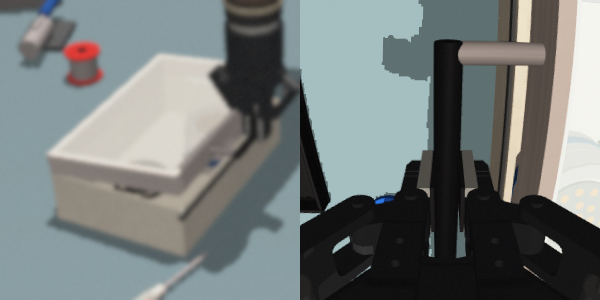

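The last joint is at its range end (3.141), and that caused the odd force. Nothing is blocking: the picture shows the bar held and the lid nearly shut. I'll yaw the tool a few degrees to free that joint.

```bash
python3 -m jog '0 0 0 0 0 -0.3 -1;0 0 0 0 0 -0.4 -1;0 0 0 0 0 0 -1;0 0 0 0 0 0 -1' >/dev/null; python3 c.py 8 .015; python3 -c "
from plant import r
print(r.observe()['q'])"
```

```text
t 28.05 phi 0.199 r 0.2384 F [-7.3 21.7  0.9] tq [ 4.29  1.24 -0.69] x 0.5388 rpy [-3.129  0.004  0.141]
radial 22.0 tangential(closing) 3.5
ty -0.07 tz 0.08; ty -0.02 tz 0.09; ty -0.01 tz 0.09; ty -0.01 tz 0.09; ty -0.01 tz 0.09; ty -0.01 tz 0.09; ty -0.01 tz 0.09; ty -0.01 tz 0.09; [ 0.09251951  0.18928728 -0.23946305  1.14676716  0.0127557   3.09315921]
```

```bash
python3 -m jog '0 0.03 0 0 0 0 -1;0 0 0 0 0 0 -1' >/dev/null; python3 c.py;python3 -m jog '0 0 0.05 0 0 0 -1;0 0 0 0 0 0 -1' >/dev/null; python3 c.py
```

```text
t 28.22 phi 0.199 r 0.2384 F [-7.5 26.7  0.8] tq [ 5.18  1.37 -0.72] x 0.5389 rpy [-3.126  0.004  0.141]
radial 26.8 tangential(closing) 4.6
t 28.38 phi 0.191 r 0.2384 F [-7.4 26.9  2.1] tq [ 5.42  1.24 -0.51] x 0.5392 rpy [-3.125e+00  3.000e-03  1.420e-01]
radial 27.3 tangential(closing) 3.2
```

```bash
python3 -m jog '0 -0.06 0 0 0 0 -1;0 -0.06 0 0 0 0 -1;0 0 0 0 0 0 -1' >/dev/null; python3 c.py;python3 -m jog '0 -0.03 0 -0.12 0 0 -1;0 -0.03 0 -0.12 0 0 -1;0 0 0 0 0 0 -1' >/dev/null; python3 c.py 8 .015
```

```text
t 28.63 phi 0.190 r 0.2385 F [-4.   8.9  0.1] tq [ 1.78  0.77 -0.49] x 0.5391 rpy [-3.137  0.004  0.14 ]
radial 9.1 tangential(closing) 1.6
t 28.88 phi 0.190 r 0.2384 F [-1.4  3.5 -2.4] tq [ 0.55  0.39 -0.44] x 0.5391 rpy [3.124 0.004 0.138]
radial 3.1 tangential(closing) 3.1
ty -0.07 tz 0.08; ty -0.02 tz 0.09; ty -0.01 tz 0.09; ty -0.01 tz 0.09; ty -0.01 tz 0.09; ty -0.01 tz 0.09; ty -0.01 tz 0.09; ty -0.01 tz 0.09;
```

```bash
python3 -m jog '0 -0.01 0.08 0.1 0 0 -1;0 -0.02 0.09 0.1 0 0 -1;0 -0.01 0.09 0 0 0 -1;0 -0.01 0.09 0 0 0 -1' >/dev/null; python3 c.py 6 .015
```

```text
t 29.22 phi 0.131 r 0.2381 F [-3.7  6.4  1.4] tq [ 1.07  0.41 -0.49] x 0.5390 rpy [3.141e+00 3.000e-03 1.380e-01]
radial 6.8 tangential(closing) -0.5
ty -0.07 tz 0.08; ty -0.01 tz 0.09; ty -0.01 tz 0.09; ty -0.01 tz 0.09; ty -0.01 tz 0.09; ty -0.00 tz 0.09;
```

```bash
python3 -m jog '0 -0.02 0.08 0 0 0 -1;0 -0.02 0.08 0 0 0 -1;0 0 0 0 0 0 -1' >/dev/null; python3 c.py; python3 -m jog '0 -0.01 0.06 0 0 0 -1;0 0 0.04 0 0 0 -1;0 0 0 0 0 0 -1' >/dev/null; python3 c.py;python3 g.py 9 9
```

```text
t 29.47 phi 0.102 r 0.2381 F [ 0.5  4.6 -4.7] tq [ 0.79 -0.33 -0.56] x 0.5391 rpy [3.138e+00 3.000e-03 1.380e-01]
radial 4.0 tangential(closing) 5.2
t 29.72 phi 0.087 r 0.2380 F [ 0.6  5.2 -3.1] tq [ 0.87 -0.35 -0.61] x 0.5390 rpy [3.138e+00 3.000e-03 1.380e-01]
radial 4.8 tangential(closing) 3.6
guard yaw 0.138 fz -3.1 tz -0.607 e6 -0.58 z 0.0802
```

```bash
python3 -m jog '0 0 0.04 0 0 0 -1;0 0 0.04 0 0 0 -1;0 0 0 0 0 0 -1' >/dev/null; python3 g.py 9 3 && python3 -m jog '0 0 0.04 0 0 0 -1;0 0 0 0 0 0 -1' >/dev/null; python3 g.py 9 3 && python3 -m jog '0 0 0.04 0 0 0 -1;0 0 0 0 0 0 -1' >/dev/null; python3 g.py 9 3 && python3 -m jog '0 0 0.04 0 0 0 -1;0 0 0 0 0 0 -1' >/dev/null; python3 g.py 9 3; python3 c.py
```

```text
guard yaw 0.138 fz 8.3 tz -0.564 e6 -0.59 z 0.0787
guard yaw 0.138 fz 8.3 tz -0.564 e6 -0.59 z 0.0787
guard yaw 0.138 fz 8.3 tz -0.564 e6 -0.59 z 0.0787
guard yaw 0.138 fz 8.3 tz -0.564 e6 -0.59 z 0.0787
t 29.97 phi 0.081 r 0.2380 F [-3.7  5.1  8.3] tq [ 0.75  0.57 -0.56] x 0.5391 rpy [3.138e+00 2.000e-03 1.380e-01]
radial 6.1 tangential(closing) -7.9
```

```bash
python3 -m jog '0 0 0.05 0 0 0 -1;0 0 0 0 0 0 -1' >/dev/null; python3 g.py 9 18;  python3 -m jog '0 0 0.04 0 0 0 -1;0 0 0 0 0 0 -1' >/dev/null; python3 g.py 9 3
python3 m.py w12 - lid_bar lid_hinge
python3 - <<'E'
from h import *
g=grab("side","s12")
cv2.imwrite("pics/d.png",cv2.resize(g["img"][130:290,150:310],(640,600),interpolation=cv2.INTER_CUBIC)[:,:,::-1])
E
```

```text
guard yaw 0.138 fz 18.5 tz -0.504 e6 -0.50 z 0.0782
guard yaw 0.138 fz 28.1 tz -0.482 e6 -0.50 z 0.0781
lid_bar [([276.0, 282.0], array([0.6701, 0.0762, 0.31  ])), ([11.0, 210.0], array([ 0.6603, -0.0264,  0.31  ]))]
lid_hinge []
30.45 [0.5393 0.0574 0.0781] [ 3.1383 -0.0008  0.1382] [ 0.1078  0.2015 -0.2891  1.0793 -0.0033  3.1112]
```

View pics/d.png

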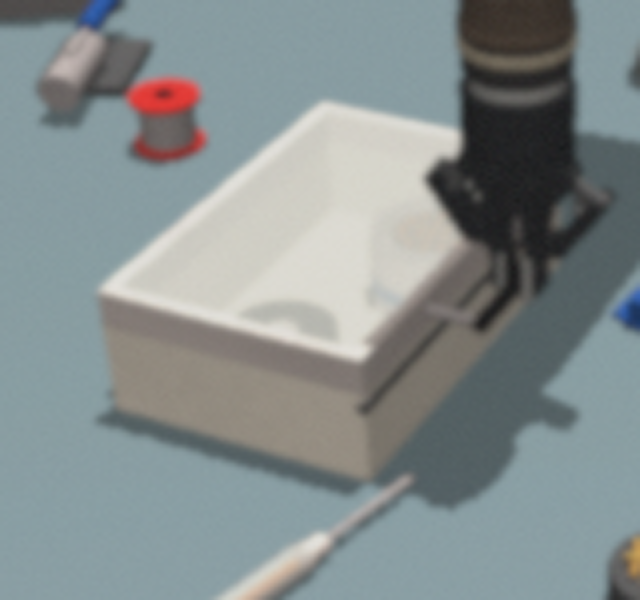

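The lid sits flush on the rim all round, and the contact under load is stiff. I'll relieve the press, open the fingers only slightly (the lid edge is close) and withdraw upward.

```bash
python3 -m jog '0 0 -0.04 0 0 0 -1;0 0 0 0 0 0 -1';python3 -m jog '0 0 0 0 0 0 -0.45;0 0 0 0 0 0 -0.45;0 0 0 0 0 0 -0.45;0 0 0 0 0 0 -0.45'; python3 c.py
```

```text
t: 30.67
eef_pos: [0.5393, 0.0574, 0.0782]
ee_rot: [3.138, 0.0, 0.138]
force: [-6.9, 4.5, 17.3]
grip_width: 0.122
grip_force: 46.7
t: 31.0
eef_pos: [0.5386, 0.0563, 0.0749]
ee_rot: [3.136, 0.004, 0.138]
force: [0.1, 0.4, 0.8]
grip_width: 0.277
grip_force: 0.0
t 31.00 phi 0.065 r 0.2368 F [0.1 0.4 0.8] tq [-0.   -0.01 -0.03] x 0.5386 rpy [3.136 0.004 0.138]
radial 0.5 tangential(closing) -0.8
```

```bash
python3 -m jog '0 0 -0.2 0 0 0 -0.45;0 0 -0.4 0 0 0 -0.45;0 0 -0.4 0 0 0 -0.45' ; python3 c.py; python3 -m jog '0 0 -0.9 0 0 0 -0.45;0 0 -0.9 0 0 0 -0.45;0 0 -0.9 0 0 0 -0.45;0 0 -0.9 0 0 0 -0.45;0 0 -0.9 0 0 0 -0.45;-0.9 0 -0.3 0 0 0 -0.45;-0.9 0 0 0 0 0 -0.45;-0.9 0 0 0 0 0 -0.45;-0.9 0 0 0 0 0 -0.45;0 0 0 0 0 0 -0.45;0 0 0 0 0 0 -0.45'
python3 - <<'E'
from h import *
np.set_printoptions(precision=4,suppress=True)
F={n:grab(n,n+"9") for n in("wrist","top","side")}
for t in("lid_bar","cover","drybox","lid_hinge","parts_tray"):
    L={n:r.tip_of(n,t)[:2] for n in F};print(t,{n:[(np.round(x["location"]).tolist(),x["conf"]) for x in L[n]] for n in L})
    for a,b in(("wrist","side"),("top","side")):
        if L[a] and L[b]:print(a,*tri([ray(F[n],L[n][0]["location"]) for n in(a,b)]))
E
```

```text
t: 31.25
eef_pos: [0.5381, 0.0567, 0.1152]
ee_rot: [3.137, 0.006, 0.138]
force: [0.5, -0.5, 0.2]
grip_width: 0.279
grip_force: 0.0
t 31.25 phi 0.231 r 0.2432 F [ 0.5 -0.5  0.2] tq [ 0.02 -0.01 -0.04] x 0.5381 rpy [3.137 0.006 0.138]
radial -0.5 tangential(closing) -0.3
t: 32.17
eef_pos: [0.3954, 0.0379, 0.3091]
ee_rot: [3.137, 0.001, 0.138]
force: [0.5, -0.1, 0.5]
grip_width: 0.272
grip_force: 0.0
lid_bar {'wrist': [([277.0, 44.0], 0.8)], 'top': [([270.0, 218.0], 0.68), ([198.0, 162.0], 0.62)], 'side': [([279.0, 204.0], 0.94)]}
wrist [0.5393 0.0574 0.0919] [0.0006715619446151716, 0.0006715619446151698]
top [0.5394 0.0605 0.0929] [0.0019163966995486019, 0.001916396699548666]
cover {'wrist': [([379.0, 220.0], 0.97), ([235.0, 136.0], 0.75)], 'top': [([343.0, 292.0], 0.64), ([196.0, 235.0], 0.62)], 'side': [([349.0, 247.0], 0.9), ([312.0, 215.0], 0.62)]}
wrist [ 0.2994  0.0093 -0.1236] [0.1768202537149536, 0.17682025371495355]
top [ 0.2785 -0.0026 -0.2175] [0.16232418682401162, 0.16232418682401178]
drybox {'wrist': [([375.0, 65.0], 0.91)], 'top': [([320.0, 215.0], 0.62)], 'side': [([238.0, 219.0], 0.74)]}
wrist [ 0.5501 -0.0778  0.0005] [0.0022951983803227048, 0.002295198380322734]
top [ 0.5507 -0.074   0.0013] [0.0005859875171025437, 0.0005859875171025162]
lid_hinge {'wrist': [([464.0, 73.0], 0.61), ([108.0, 69.0], 0.39)], 'top': [([365.0, 210.0], 0.64)], 'side': [([205.0, 188.0], 0.61)]}
wrist [ 0.5591 -0.1766  0.0823] [0.0013536784798934857, 0.001353678479893457]
top [ 0.5543 -0.1834  0.0786] [0.0010754410325529424, 0.001075441032552914]
parts_tray {'wrist': [], 'top': [([198.0, 236.0], 0.56)], 'side': [([353.0, 242.0], 0.88), ([348.0, 245.0], 0.28)]}
top [0.4981 0.2602 0.0093] [0.002175760942431918, 0.0021757609424319373]
```

The bar is at 0.092 m, against 0.090 m when shut. The cover is still in the tray and the arm is clear, so I'm handing in.

```bash
python3 -c "
from plant import r
print(r.finish_job())"
```

```text
the job is handed in; nothing more can be done
None
```

The cover was freed at about 1.0 rad of turn and lies flat, handle up, in the parts tray; the lid was lowered under control until shut, and the job was handed in at about 32 s. I viewed 12 pictures, 2 over the limit of 10.

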